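# Space the buckle blocks on the display rail

## Task

Even out the buckle display on the counter rail with the teal spacer: hold it by its handle, set it astride the middle block (one leg on each side) and slide that block towards the fixed dark end block until the spacer's leading leg just meets the end block; then step the spacer over to the far block and slide that up to the middle block in the same way. Both gaps are then the same, about 44 mm; at last stand the spacer back upright where you took it from.

Things in the scene. Friction and masses are not known exactly. Their poses are not given: they have to be found in the camera images.
- spacer_c (a point): teal spacer, loose, 0.25 kg: a bridge on two legs, 112 mm long (y), 50 deep (x), 120 high (z up), same either way round. Point: its centre, 60 mm above the feet. Legs 24 mm thick (y), 58 high, 64 mm apart inside: 10 mm play each side of a block. Bridge 58 to 72 mm up; on its middle a handle, 24 mm (y) by 40 (x), 72 to 120 mm up: grip it across the 24. The smaller red spacer is the wrong one.
- end_block_c (a point): dark wooden buckle block, fixed at the rail's end on the robot's left; point: centre of its wood. All three blocks are 44 mm along the rail (y), 70 across (x), 30 high, with a buckle 6 mm high on top (top 48 mm above the counter). Block y lies along the rail, away from the other blocks. Rail: fixed dark grey bar 420 x 90 mm, 12 thick, somewhat turned on the counter.
- mid_block_c (a point): white buckle block in the middle of the row, same size; point: centre of its wood. It slides only along the rail, with about 2 N of friction, and stays where it is left. It starts too far from the end block.
- far_block_c (a point): white buckle block farthest from the dark end block, same size, sliding the same way; point: centre of its wood. It starts too far from the middle block. A loose white block off to the side is not part of the row.
Things that resemble listed ones, but are neither listed nor needed, are in the scene too. Of the things that look like the part that bears spacer_c, the middle-sized one is meant.

How it is judged:
By the outcome, as a careful person would: the job done as asked, in the order asked, and still so for the second after the job is handed in, with the robot touching nothing.
It also fails if it takes over 58 s, if anything falls off the work surface, if the arm or the gripper's body presses on something with over 40 N, if the wrist force passes 120 N, or if a joint passes its speed limit or range.

## Robot

A 6-joint arm with a two-finger parallel gripper is mounted at the origin on the work surface. World frame = base frame: x ahead of the robot, y to its left, z up, the work surface at z = 0. Lengths are in mm, angles in rad, forces in N, time in s.
With the tool pointing down it reaches from about 275 to 1000 mm from the base axis. Payload 8.4 kg.
Tool frame: the origin (TCP) lies midway between the tips of the shut fingers; the grasp point (between the pads) lies 19 mm behind it; z points along the fingers, y is the line along which they close (so a half turn about z gives the same grasp; the last joint's range is limited). The gripper opens to 85 mm and grips with 20 to 120 N. Pads are 22 mm wide; open, the fingers measure 114 mm over their backs; the gripper's body (76 mm by 85 mm) begins 54 mm behind the grasp point. The pads swing forward as they close: fully open they stand 13 mm farther back than shut.
Start: joints at [-0.002, 0.353, 1.633, -0, 1.155, -0.002], TCP at [625.002, -0, 231.281] pointing down, gripper open.
Joint ranges: [-2.63, 2.63], [-0.92, 2.1], [0.06, 2.66], [-1.3, 4.44], [0, 2.69], [-3.02, 3.02]. Speed limits (rad/s): [2.22, 2.22, 2.79, 3.14, 3.14, 3.14].

## Interface

Orientations are given as [roll, pitch, yaw] about the fixed x, y, z axes, in that order (R = Rz(yaw) Ry(pitch) Rx(roll)).
In Python, from rig import monitor, imaging, r gives the robot as it stands.
- The arm moves only by the tool drive_tool, never from a script. Its argument "plan" is a list of rows, each an object of numbers: "x", "y", "z": the shift along the tool's x, y, z in units of 50 mm (1.0 is 50 mm); "ax", "ay", "az": the turn, a rotation vector about the tool's x, y, z in units of 6 degrees (1.0 is 6 degrees); "hand": the finger opening in mm, from 0 to 85.4. In form: [{"x": .., "y": .., "z": .., "ax": .., "ay": .., "az": .., "hand": ..}, ...]. A call has 1 to 8 rows; each row is the pose to reach, as a shift and turn from the pose commanded when the call began, along the tool's axes at that moment; what a row does not reach only later rows make up. A row lasts 1/10 s, in which the tool goes at most 50 mm and 8.59 degrees, less where a joint would pass 70% of its speed; a pose out of reach is approached as far as the arm can. A call with a gripper value outside its range is refused whole. The fingers move at their own pace and stop on an object; "grip_force" is the grip in N (left out, the last holds). Time passes only in rows, so rows that repeat a pose let the fingers close. It gives the time, the measured TCP pose, the force, the opening and the grip force at its end, in the units of the state.
- monitor.sense(): the state, without advancing time (a new reading comes with each control period).
- imaging.grab_frame(name): name is "scene" or "side" or "wrist"; returns the picture (480x640x3 uint8, red, green, blue); there is no depth.
- imaging.camera_info(name): a dict with "mtx" (3x3 intrinsics, pixels), "R" (3x3) and "t" (3): a world point X has camera coordinates R X + t. Camera axes: x right, y down, z forward; pixel columns grow to the right and rows downward; lengths in mm; the calibration is good to about 2 mm. A picture is of the moment at which its call begins: read the wrist's pose just before it. camera_info takes no time and is no camera call; for the wrist camera it gives the pose at the moment of the call.
- r.sign_off(): hands the job in; it is judged then, once.
The state is a dict: "clock": time; "qpos": joint angles; "qvel": joint speeds; "joint_efforts": joint torques, N m; "eef_pos": TCP position; "tcp_rot": TCP orientation; "contact_force": force on the tool from outside, world axes, zero at the start; "wrist_torque": the same for the moment, N m; "opening": opening from 0.0 (shut) to 1.0 (fully open); "grasp_force": force on a finger pad.
Only numpy, scipy, OpenCV 4.12 (cv2) and the standard library are available. Lean on these libraries where they do the work, as an engineer would, in place of code of your own. Each camera call takes 0.05 s, during which the arm holds its last target. There are 200 camera calls.

## Working session

There is one attempt and no reset: what is moved stays moved. The work goes in short steps, Python scripts to look and compute and a tool call to move; the robot and the scene stay as the last step left them, time stands still between calls to the robot, and variables do not carry over. Pictures are saved under pics/ and viewed, at most 10 in all, crops included, and the job is handed in when it is done.

Besides the shell and the picture viewer there is one more tool, called as name(argument=value, ...) on one line, values as JSON. drive_tool: Moves the arm, as the interface text tells. Its arguments: {"type":"object","properties":{"plan":{"type":"array","items":{"type":"object","properties":{"x":{"type":"number"},"y":{"type":"number"},"z":{"type":"number"},"ax":{"type":"number"},"ay":{"type":"number"},"az":{"type":"number"},"hand":{"type":"number"}}}},"grip_force":{"type":"number"}},"required":["plan"]}

```bash
ls; mkdir -p pics; python3 - <<'E'
from rig import monitor, imaging, r
import cv2
for n in("scene","side"):
    cv2.imwrite(f"pics/{n}0.png",cv2.cvtColor(imaging.grab_frame(n),cv2.COLOR_RGB2BGR))
    c=imaging.camera_info(n);print(n,c)
print(monitor.sense())
E
```

```text
pics
scene {'mtx': array([[606.21000676,   0.        , 316.54872791],
       [  0.        , 606.21000676, 233.57407495],
       [  0.        ,   0.        ,   1.        ]]), 'R': array([[-0.48782608,  0.87286194,  0.01173687],
       [ 0.71446584,  0.40695445, -0.56914553],
       [-0.50156185, -0.26925844, -0.82215303]]), 't': array([ 170.23136919, -339.34416677, 1492.69025837])}
side {'mtx': array([[622.7406396 ,   0.        , 321.1871675 ],
       [  0.        , 622.7406396 , 253.08151802],
       [  0.        ,   0.        ,   1.        ]]), 'R': array([[-0.362627  , -0.93186005,  0.01176917],
       [-0.60185705,  0.22452924, -0.7663907 ],
       [ 0.71152635, -0.28499732, -0.64226691]]), 't': array([ 244.00339499,  305.98750761, 1253.87476683])}
{'clock': 0.1, 'qpos': array([-2.38684596e-03,  3.53589996e-01,  1.63406206e+00, -1.53718413e-05,
        1.15521663e+00, -2.43903403e-03]), 'qvel': array([-0.00135293, -0.00131314, -0.0020624 , -0.00013408, -0.00177628,
        0.00079222]), 'joint_efforts': array([ 4.27485766e-04, -6.06356549e+01, -3.42817569e+01, -7.40920814e-05,
        3.91241178e-03, -4.99377973e-05]), 'eef_pos': array([6.24564770e+02, 4.44199298e-03, 2.30628844e+02]), 'tcp_rot': array([-3.14031659e+00,  1.09431733e-05,  1.57085474e+00]), 'contact_force': array([ 0.17891801, -0.85590339, -0.35322537]), 'wrist_torque': array([-0.06156098,  0.06932883, -0.00901947]), 'grasp_force': 0.0, 'opening': 1.0013765163746424}
```

View pics/scene0.png

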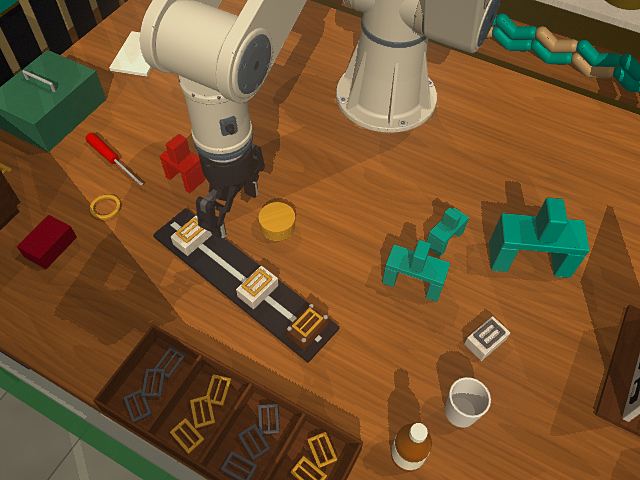

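View pics/side0.png

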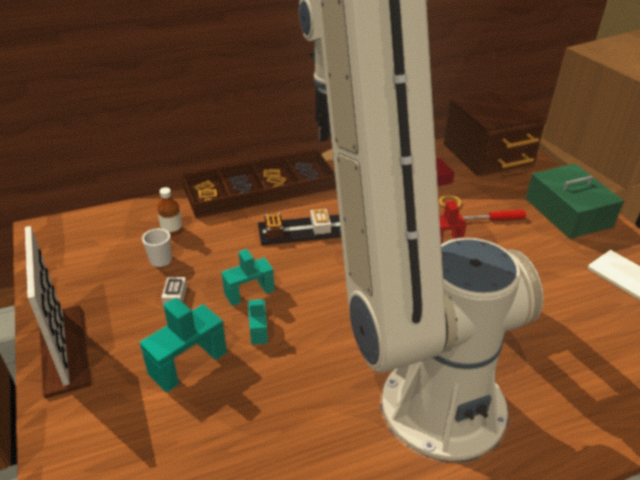

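The scene view shows three teal bridges: large (540,240), middle (417,268) and small (450,228). The red one is at (182,165). Row blocks are dark end (308,322), middle white (257,287) and far white (190,235); the loose white one is at (487,338). In the side view the teal bridges are at (183,342), (248,277) and (258,322). By the description I choose the middle-sized one, scene (417,268) = side (248,277), and check it up close.

```bash
cat > h.py <<'E'
from rig import monitor, imaging, r
import numpy as np, cv2
def ray(c,p):
    d=c["R"].T@np.linalg.inv(c["mtx"])@np.array([p[0],p[1],1.]); o=-c["R"].T@c["t"]; return o,d
def onz(c,p,z):
    o,d=ray(c,p); return o+d*(z-o[2])/d[2]
def tri(c1,p1,c2,p2):
    P=lambda c:c["mtx"]@np.c_[c["R"],c["t"]]
    X=cv2.triangulatePoints(P(c1),P(c2),np.float64(p1),np.float64(p2)).ravel(); return X[:3]/X[3]
def proj(c,X):
    q=c["mtx"]@(c["R"]@np.array(X)+c["t"]); return q[:2]/q[2]
E
python3 - <<'E'
import cv2,numpy as np
a=cv2.imread("pics/scene0.png");b=cv2.imread("pics/side0.png")
f=lambda i,x,y,w,h,W,H:cv2.resize(i[y:y+h,x:x+w],(W,H),interpolation=cv2.INTER_CUBIC)
top=np.hstack([f(a,375,200,100,75+25,400,400),f(b,210,245,80,80,400,400)])
cv2.imwrite("pics/c1.png",top)
cv2.imwrite("pics/c2.png",f(a,150,205,200,160,800,640)[:600])
E
```

```text
(no output)
```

View pics/c1.png

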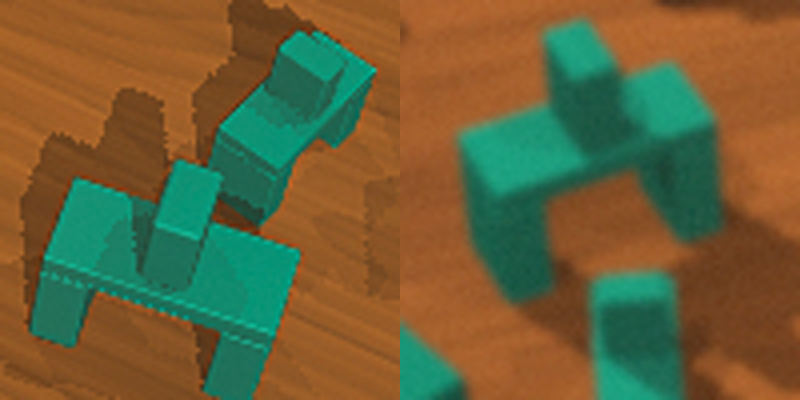

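View pics/c2.png

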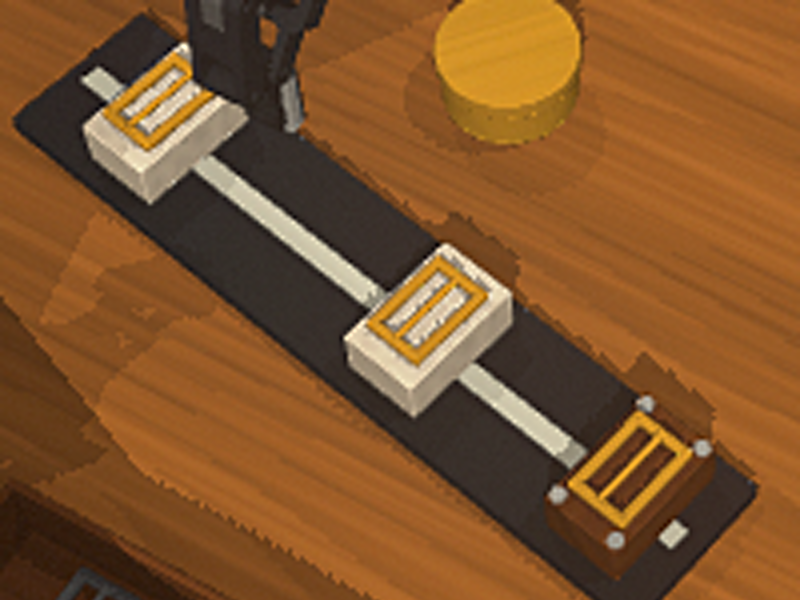

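The crop shows the upright middle-sized bridge, with its handle top at about scene (422,250) and side (246,255). The rail view gives the buckle frames: end (308,322), middle (257,281), and far partly hidden by the gripper.

```bash
python3 - <<'E'
from h import *
a=imaging.camera_info("scene");b=imaging.camera_info("side")
S=lambda p:np.array(p)/4.+[375,200]
D=lambda p:np.array(p)/5.+[210,245]
np.set_printoptions(precision=1,suppress=True)
for n,p,q in [("h",(188,200),(182,50)),("LB",(78,180),(317,122)),("LF",(42,258),(270,62)),("RB",(300,252),(100,195)),("RF",(270,340),(60,135))]:
    print(n,tri(a,S(p),b,D(q)),onz(a,S(p),120 if n=="h" else 72))
for n,P in dict(mid=[(443,250),(490,293),(418,362),(368,322)],end=[(645,410),(692,455),(622,527),(570,488)],far=[(180,52),(150,150),(104,112)],rail=[(15,122),(140,12),(755,490)]).items():
    X=np.array([onz(a,np.array(p)/4.+[150,205],12 if n=="rail" else 48) for p in P]);print(n,X.mean(0),X[:,:2].tolist())
c=imaging.camera_info("wrist");print(c, -c["R"].T@c["t"])
E
```

```text
h [452.7 272.7 117.1] [455.2 275.3 120. ]
LB [435.7 215.8  69.3] [438.1 219.   72. ]
LF [484.6 221.7  69.9] [486.  222.9  72. ]
RB [421.8 323.8  70.3] [423.4 326.4  72. ]
RF [471.2 329.8  67.5] [474.3 332.4  72. ]
mid [623.7  26.4  48. ] [[594.6332857258737, 15.296191586356088], [603.7597108092754, 47.045483658049704], [651.4556015296587, 37.50266016751982], [645.0754022026136, 5.915044733549394]]
end [650.3 150.5  48. ] [[621.4835218469186, 140.61143703956205], [630.8199623065641, 170.18289691919048], [676.9211083816538, 160.29259044507182], [671.9231168387543, 130.72196168296307]]
far [ 595.9 -157.4   48. ] [[561.2723470774821, -161.10797375078243], [616.7649542913493, -139.08253555879958], [609.6207912453377, -172.06001052681813]]
rail [589.2 -82.3  12. ] [[619.9600262542401, -228.1536262225436], [531.6409014475666, -214.7949008670331], [615.9487521875017, 196.09213012093716]]
{'mtx': array([[413. ,   0. , 320.6],
       [  0. , 413. , 249.7],
       [  0. ,   0. ,   1. ]]), 'R': array([[ 1. , -0. , -0. ],
       [ 0. , -1. ,  0.3],
       [-0. , -0.3, -1. ]]), 't': array([-624.5,  -38.5,  378.9])} [624.9  76.  372.4]
```

drive_tool(plan=[{"x":5.46,"y":-3.42,"z":0,"az":-11,"hand":50},{"x":5.46,"y":-3.42,"z":0,"az":-11,"hand":50},{"x":5.46,"y":-3.42,"z":0,"az":-11,"hand":50},{"x":5.46,"y":-3.42,"z":0,"az":-11,"hand":50},{"x":5.46,"y":-3.42,"z":0,"az":-11,"hand":50},{"x":5.46,"y":-3.42,"z":0,"az":-11,"hand":50},{"x":5.46,"y":-3.42,"z":0,"az":-11,"hand":50},{"x":5.46,"y":-3.42,"z":0,"az":-11,"hand":50}])

```text
invalid input
```

drive_tool(plan=[{"az":-5.2,"hand":50},{"az":-5.2,"hand":50},{"az":-5.2,"hand":50},{"az":-5.2,"hand":50},{"az":-5.2,"hand":50}])

```text
invalid input
```

```bash
cat >> h.py <<'E'
from scipy.spatial.transform import Rotation as Ro
np.set_printoptions(precision=2,suppress=True)
def go(xyz,yd):
    "shift/turn in drive units from measured pose to TCP xyz with tool y at world angle yd (deg), tool down"
    s=monitor.sense(); R0=Ro.from_euler("xyz",s["tcp_rot"])
    R1=Ro.from_euler("xyz",[np.pi,0,np.radians(yd+90)])
    print("at",s["eef_pos"],np.degrees(s["tcp_rot"]),"t",s["clock"],"F",s["contact_force"],"op",s["opening"]*85.4,"g",s["grasp_force"])
    print("go",R0.inv().apply(np.array(xyz)-s["eef_pos"])/50,np.degrees((R0.inv()*R1).as_rotvec())/6)
def save(n,f):
    c=imaging.camera_info(n);i=cv2.cvtColor(imaging.grab_frame(n),cv2.COLOR_RGB2BGR);cv2.imwrite(f,i);np.save(f[:-3]+"npy",c,allow_pickle=True);return c,i
E
python3 - <<'E'
from h import *
go([454,273,130],97.4)
save("wrist","pics/w1.png");save("scene","pics/s1.png")
E
```

```text
at [624.56   0.   230.63] [-179.93    0.     90.  ] t 0.1 F [ 0.18 -0.86 -0.35] op 85.51755449839447 g 0.0
go [ 5.46 -3.41  2.02] [ -0.01  -0.01 -16.23]
```

View pics/w1.png

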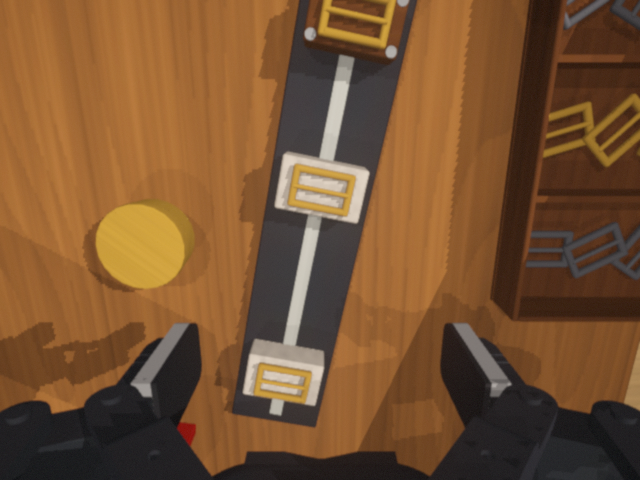

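The arm did not move (calls refused), and the wrist view is from the start pose. It shows the whole row: end (357,20), middle buckle (321,191), far buckle (282,383). I'll give all fields.

drive_tool(plan=[{"x":5.46,"y":-3.42,"z":0,"ax":0,"ay":0,"az":-11,"hand":50},{"x":5.46,"y":-3.42,"z":0,"ax":0,"ay":0,"az":-11,"hand":50},{"x":5.46,"y":-3.42,"z":0,"ax":0,"ay":0,"az":-11,"hand":50},{"x":5.46,"y":-3.42,"z":0,"ax":0,"ay":0,"az":-11,"hand":50},{"x":5.46,"y":-3.42,"z":0,"ax":0,"ay":0,"az":-11,"hand":50},{"x":5.46,"y":-3.42,"z":0,"ax":0,"ay":0,"az":-11,"hand":50},{"x":5.46,"y":-3.42,"z":0,"ax":0,"ay":0,"az":-11,"hand":50},{"x":5.46,"y":-3.42,"z":0,"ax":0,"ay":0,"az":-11,"hand":50}], grip_force=40)

```text
clock: 1.0
eef_pos: [452.1, 275.5, 231.2]
tcp_rot: [3.141, -0.001, 2.732]
contact_force: [0.4, -1.1, 0.0]
opening: 0.587
grasp_force: 0.0
```

```bash
python3 - <<'E'
from h import *
c=imaging.camera_info("wrist")
go([454,273,200],97.4)
# start-pose wrist view geometry
R=np.array([[1,0,0]]);
E
```

```text
at [452.12 275.47 231.25] [179.98  -0.04 156.53] t 1.0 F [ 0.43 -1.14  0.02] op 50.15549267141972 g 0.0
go [-0.05 -0.03  0.62] [ 0.   -0.01 -5.14]
```

drive_tool(plan=[{"x":0,"y":0,"z":0,"ax":0,"ay":0,"az":-5.1,"hand":50},{"x":0,"y":0,"z":0,"ax":0,"ay":0,"az":-5.1,"hand":50},{"x":0,"y":0,"z":0,"ax":0,"ay":0,"az":-5.1,"hand":50},{"x":0,"y":0,"z":0,"ax":0,"ay":0,"az":-5.1,"hand":50},{"x":0,"y":0,"z":0,"ax":0,"ay":0,"az":-5.1,"hand":50}])

```text
clock: 1.5
eef_pos: [453.9, 273.0, 231.2]
tcp_rot: [-3.142, -0.0, -3.025]
contact_force: [-0.4, -0.5, -0.4]
opening: 0.589
grasp_force: 0.0
```

```bash
python3 - <<'E'
from h import *
w=np.load("pics/w1.npy",allow_pickle=True).item()
for n,P in dict(mid=[(293,165),(355,175),(348,217),(288,207)],far=[(255,365),(312,365),(308,402),(253,401)]).items():
    print(n,np.mean([onz(w,p,48) for p in P],0))
go([454,273,100],97.4)
c,i=save("wrist","pics/w2.png"); a,j=save("scene","pics/s2.png")
cv2.imwrite("pics/m2.png",np.hstack([cv2.resize(i,(480,360)),cv2.resize(j[200:280,150:220],(315,360),interpolation=cv2.INTER_CUBIC)]))
E
```

```text
mid [624.94  22.96  48.  ]
far [ 589.18 -153.59   48.  ]
at [453.9  272.96 231.2 ] [-180.     -0.01 -173.33] t 1.5 F [-0.44 -0.53 -0.39] op 50.31665269746107 g 0.0
go [-0.    0.    2.62] [-0.   -0.   -0.12]
```

View pics/m2.png

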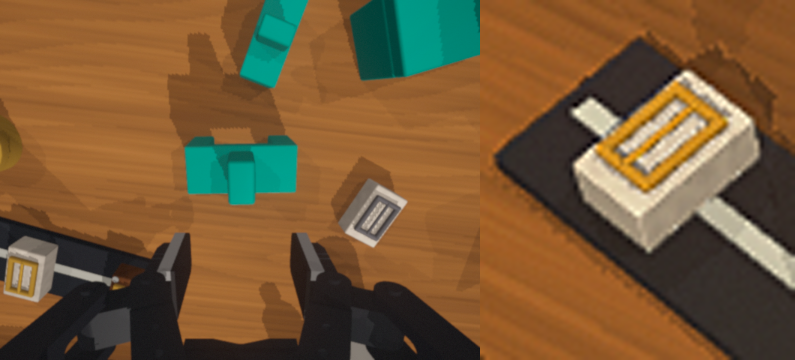

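Wrist view: spacer right ahead, its handle top at about (322,245) full-size, bridge top centre (322,224), bridge edge nearly level in the picture. The right-hand crop shows the far buckle unobstructed.

```bash
python3 - <<'E'
from h import *
w=np.load("pics/w2.npy",allow_pickle=True).item(); a=imaging.camera_info("scene")
F=4/3
print("handle",tri(w,(322,245),a,(422,250)),onz(w,(322,245),120), "far edge",onz(w,(322,272),120))
i=cv2.imread("pics/w2.png");hs=cv2.cvtColor(i,cv2.COLOR_BGR2HSV)
m=cv2.inRange(hs,(78,120,60),(95,255,255));n,l,st,ce=cv2.connectedComponentsWithStats(m)
k=l[224,322];print(st[k])
ys,xs=np.where(l==k)
# handle: rows below bridge
for y in range(190,275,6):
    x=xs[ys==y]
    if len(x):print(y,x.min(),x.max())
P=[(186,192),(297,192)]
for p in P: print(onz(w,np.array(p)*F,72))
print("far",np.mean([onz(a,np.array(p)/4.5+[150,200],48) for p in [(200,85),(247,118),(165,188),(118,155)]],0))
E
```

```text
handle [454.01 274.66 118.22] [453.63 273.72 120.  ] far edge [471.88 275.86 120.  ]
[  247   181   149    92 10622]
190 253 391
196 247 395
202 247 395
208 247 395
214 248 395
220 248 395
226 248 394
232 249 394
238 249 394
244 250 394
250 250 393
256 251 372
262 305 339
268 305 339
[483.15 220.13  72.  ]
[469.95 332.82  72.  ]
far [ 590.02 -151.03   48.  ]
```

drive_tool(plan=[{"x":0,"y":0,"z":1,"ax":0,"ay":0,"az":0,"hand":50},{"x":0,"y":0,"z":2,"ax":0,"ay":0,"az":0,"hand":50},{"x":0,"y":0,"z":2.7,"ax":0,"ay":0,"az":0,"hand":50},{"x":0,"y":0,"z":2.96,"ax":0,"ay":0,"az":0,"hand":50},{"x":0,"y":0,"z":2.96,"ax":0,"ay":0,"az":0,"hand":20},{"x":0,"y":0,"z":2.96,"ax":0,"ay":0,"az":0,"hand":20},{"x":0,"y":0,"z":2.96,"ax":0,"ay":0,"az":0,"hand":20},{"x":0,"y":0,"z":2.96,"ax":0,"ay":0,"az":0,"hand":20}], grip_force=60)

```text
clock: 2.4
eef_pos: [454.9, 273.5, 84.8]
tcp_rot: [3.141, 0.002, -3.027]
contact_force: [-0.1, 0.2, -1.5]
opening: 0.277
grasp_force: 59.8
```

drive_tool(plan=[{"x":0,"y":0,"z":0,"ax":0,"ay":0,"az":0,"hand":20},{"x":0,"y":0,"z":0,"ax":0,"ay":0,"az":0,"hand":20}])

```text
clock: 2.6
eef_pos: [454.7, 273.5, 84.4]
tcp_rot: [3.141, 0.002, -3.026]
contact_force: [-0.5, 1.9, 7.1]
opening: 0.278
grasp_force: 60.9
```

drive_tool(plan=[{"x":0,"y":0,"z":-0.2,"ax":0,"ay":0,"az":0,"hand":20},{"x":0,"y":0,"z":-0.8,"ax":0,"ay":0,"az":0,"hand":20},{"x":0,"y":0,"z":-1.6,"ax":0,"ay":0,"az":0,"hand":20},{"x":0,"y":0,"z":-2.3,"ax":0,"ay":0,"az":0,"hand":20},{"x":0,"y":0,"z":-2.3,"ax":0,"ay":0,"az":0,"hand":20}])

```text
clock: 3.1
eef_pos: [456.4, 274.4, 203.6]
tcp_rot: [3.138, 0.008, -3.026]
contact_force: [0.3, 0.5, -2.5]
opening: 0.273
grasp_force: 60.0
```

```bash
python3 - <<'E'
from h import *
go([624.3,24.5,200],78.6)
E
```

```text
at [456.44 274.43 203.56] [ 179.81    0.43 -173.4 ] t 3.1 F [ 0.32  0.51 -2.49] op 23.312376364676492 g 59.96902406215668
go [-2.76 -5.35  0.07] [0.04 0.07 3.  ]
```

drive_tool(plan=[{"x":-0.5,"y":-0.8,"z":0,"ax":0,"ay":0,"az":0.5,"hand":20},{"x":-1,"y":-1.7,"z":0,"ax":0,"ay":0,"az":1,"hand":20},{"x":-1.5,"y":-2.6,"z":0,"ax":0,"ay":0,"az":1.5,"hand":20},{"x":-1.9,"y":-3.5,"z":0,"ax":0,"ay":0,"az":2,"hand":20},{"x":-2.3,"y":-4.4,"z":0,"ax":0,"ay":0,"az":2.5,"hand":20},{"x":-2.6,"y":-5,"z":0,"ax":0,"ay":0,"az":3,"hand":20},{"x":-2.76,"y":-5.35,"z":0,"ax":0,"ay":0,"az":3,"hand":20},{"x":-2.76,"y":-5.35,"z":0,"ax":0,"ay":0,"az":3,"hand":20}])

```text
clock: 3.9
eef_pos: [622.3, 21.2, 197.6]
tcp_rot: [-3.141, -0.001, 2.941]
contact_force: [-0.1, 0.9, -2.0]
opening: 0.277
grasp_force: 60.1
```

drive_tool(plan=[{"x":0,"y":0,"z":0,"ax":0,"ay":0,"az":0,"hand":20},{"x":0,"y":0,"z":0,"ax":0,"ay":0,"az":0,"hand":20}])

```text
clock: 4.1
eef_pos: [620.9, 24.4, 198.0]
tcp_rot: [3.141, -0.001, 2.944]
contact_force: [0.2, 1.0, -2.3]
opening: 0.273
grasp_force: 60.1
```

```bash
python3 - <<'E'
from h import *
go([624.3,24.5,160],78.6)
c,i=save("wrist","pics/w3.png"); a,j=save("scene","pics/s3.png")
cv2.imwrite("pics/m3.png",np.hstack([cv2.resize(i,(400,300)),cv2.resize(j[180:380,140:360],(330,300),interpolation=cv2.INTER_CUBIC)]))
E
```

```text
at [620.85  24.41 197.97] [179.99  -0.07 168.69] t 4.1 F [ 0.16  0.98 -2.26] op 23.280228873631206 g 60.07654666900635
go [-0.07  0.02  0.76] [ 0.   -0.01  0.02]
```

View pics/m3.png

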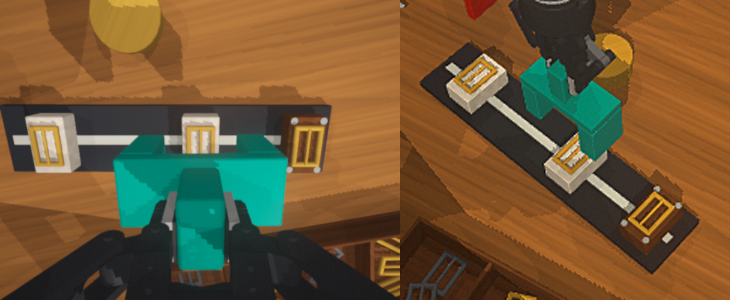

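The wrist view shows the rail level in the picture and the middle buckle (320,230 full-size) centred under the bridge. The far buckle is at (72,234) and the end buckle at (493,235).

```bash
python3 - <<'E'
from h import *
w=np.load("pics/w3.npy",allow_pickle=True).item()
i=cv2.imread("pics/w3.png");hs=cv2.cvtColor(i,cv2.COLOR_BGR2HSV)
m=cv2.inRange(hs,(15,120,110),(30,255,255))[170:290]
n,l,st,ce=cv2.connectedComponentsWithStats(m)
for s in st[1:]:
    if s[4]>150: print(s[:4]+[0,170,0,0])
th=np.radians(11.3);u=np.array([np.sin(th),np.cos(th),0]);v=np.array([np.cos(th),-np.sin(th),0])
for n,p in dict(far=(72,234),mid=(320,230),end=(493,235)).items():
    X=onz(w,p,48);print(n,X,"s,l",X@u,X@v)
L=[onz(w,p,12) for p in ((21,224),(464,226))];print("strip dir",np.degrees(np.arctan2(*(L[1]-L[0])[:2])),[x@v for x in L])
p=monitor.sense()["eef_pos"];print("tcp s,l",p@u,p@v)
E
```

```text
[520 170 120  87]
[ 45 201  58  65]
[465 200  55  68]
[298 202  46  44]
[543 240  97  27]
[581 258  59  32]
[512 263  84  27]
[146 276  38  14]
far [ 588.04 -154.61   48.  ] s,l -36.39208234041033 606.939390403347
mid [620.65  23.93  48.  ] s,l 145.08221045165627 603.9267032091136
end [649.14 147.25  48.  ] s,l 271.58844493429854 607.7031512530116
strip dir 11.56893988893879 [np.float64(608.1552135083869), np.float64(609.852219741148)]
tcp s,l 145.65799988196747 604.3299613727108
```

drive_tool(plan=[{"x":-0.06,"y":0,"z":0.4,"ax":0,"ay":0,"az":0,"hand":20},{"x":-0.06,"y":0,"z":0.8,"ax":0,"ay":0,"az":0,"hand":20},{"x":-0.06,"y":0,"z":1.2,"ax":0,"ay":0,"az":0,"hand":20},{"x":-0.06,"y":0,"z":1.6,"ax":0,"ay":0,"az":0,"hand":20},{"x":-0.06,"y":0,"z":1.9,"ax":0,"ay":0,"az":0,"hand":20},{"x":-0.06,"y":0,"z":1.96,"ax":0,"ay":0,"az":0,"hand":20},{"x":-0.06,"y":0,"z":1.96,"ax":0,"ay":0,"az":0,"hand":20}])

```text
clock: 4.9
eef_pos: [624.5, 22.9, 100.1]
tcp_rot: [-3.141, -0.001, 2.943]
contact_force: [-0.0, 0.2, -2.3]
opening: 0.271
grasp_force: 60.1
```

drive_tool(plan=[{"x":0,"y":0.1,"z":0,"ax":0,"ay":0,"az":0,"hand":20},{"x":0,"y":0.2,"z":0,"ax":0,"ay":0,"az":0,"hand":20},{"x":0,"y":0.3,"z":0,"ax":0,"ay":0,"az":0,"hand":20},{"x":0,"y":0.4,"z":0,"ax":0,"ay":0,"az":0,"hand":20},{"x":0,"y":0.5,"z":0,"ax":0,"ay":0,"az":0,"hand":20},{"x":0,"y":0.6,"z":0,"ax":0,"ay":0,"az":0,"hand":20},{"x":0,"y":0.7,"z":0,"ax":0,"ay":0,"az":0,"hand":20},{"x":0,"y":0.7,"z":0,"ax":0,"ay":0,"az":0,"hand":20}])

```text
clock: 5.7
eef_pos: [631.8, 57.7, 100.2]
tcp_rot: [3.141, -0.0, 2.943]
contact_force: [-0.2, 0.7, -2.7]
opening: 0.273
grasp_force: 60.2
```

drive_tool(plan=[{"x":0,"y":0.06,"z":0,"ax":0,"ay":0,"az":0,"hand":20},{"x":0,"y":0.12,"z":0,"ax":0,"ay":0,"az":0,"hand":20},{"x":0,"y":0.16,"z":0,"ax":0,"ay":0,"az":0,"hand":20}])

```text
clock: 6.0
eef_pos: [633.1, 64.8, 100.1]
tcp_rot: [-3.141, -0.0, 2.943]
contact_force: [0.2, -2.2, -3.2]
opening: 0.269
grasp_force: 60.1
```

drive_tool(plan=[{"x":0,"y":0,"z":0,"ax":0,"ay":0,"az":0,"hand":20},{"x":0,"y":0,"z":0,"ax":0,"ay":0,"az":0,"hand":20}])

```text
clock: 6.2
eef_pos: [633.2, 64.9, 100.2]
tcp_rot: [3.141, -0.0, 2.943]
contact_force: [0.1, -1.2, -2.6]
opening: 0.272
grasp_force: 60.1
```

```bash
python3 - <<'E'
from h import *
go([0,0,0],78.7)
c,i=save("wrist","pics/w4.png"); a,j=save("scene","pics/s4.png")
cv2.imwrite("pics/m4.png",np.hstack([cv2.resize(i,(400,300)),cv2.resize(j[240:380,200:360],(343,300),interpolation=cv2.INTER_CUBIC)]))
E
```

```text
at [633.22  64.92 100.24] [179.98  -0.01 168.6 ] t 6.2 F [ 0.11 -1.21 -2.55] op 23.26728995408414 g 60.1340389251709
go [12.16 -3.78  2.01] [ 0.   -0.   -0.02]
```

View pics/m4.png

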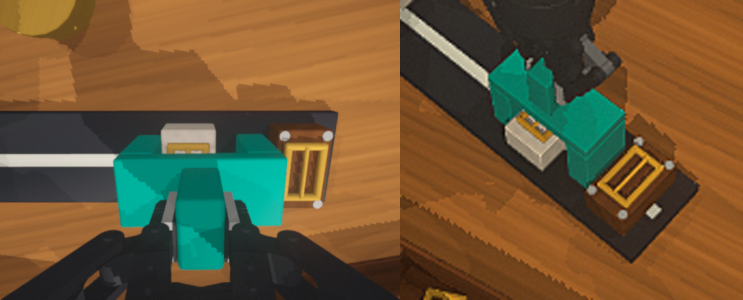

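The block (crop 187,140) is astride and against the trailing leg, and the leading leg is a few mm short of the end block. I'll approach in 1 mm steps.

drive_tool(plan=[{"x":0,"y":0.02,"z":0,"ax":0,"ay":0,"az":0,"hand":20},{"x":0,"y":0.02,"z":0,"ax":0,"ay":0,"az":0,"hand":20}])

```text
clock: 6.5
eef_pos: [633.5, 65.6, 100.3]
tcp_rot: [-3.141, 0.0, 2.943]
contact_force: [0.3, -1.5, -2.4]
opening: 0.276
grasp_force: 60.1
```

drive_tool(plan=[{"x":0,"y":0.02,"z":0,"ax":0,"ay":0,"az":0,"hand":20},{"x":0,"y":0.02,"z":0,"ax":0,"ay":0,"az":0,"hand":20}])

```text
clock: 6.7
eef_pos: [633.7, 66.6, 100.3]
tcp_rot: [-3.141, 0.0, 2.943]
contact_force: [0.4, -0.9, -1.9]
opening: 0.273
grasp_force: 60.1
```

drive_tool(plan=[{"x":0,"y":0.02,"z":0,"ax":0,"ay":0,"az":0,"hand":20},{"x":0,"y":0.02,"z":0,"ax":0,"ay":0,"az":0,"hand":20}])

```text
clock: 6.9
eef_pos: [633.9, 67.7, 100.3]
tcp_rot: [3.142, -0.0, 2.943]
contact_force: [-0.1, -1.7, -3.1]
opening: 0.272
grasp_force: 60.1
```

drive_tool(plan=[{"x":0,"y":0.02,"z":0,"ax":0,"ay":0,"az":0,"hand":20},{"x":0,"y":0.02,"z":0,"ax":0,"ay":0,"az":0,"hand":20}])

```text
clock: 7.1
eef_pos: [634.1, 68.7, 100.3]
tcp_rot: [3.142, -0.0, 2.943]
contact_force: [0.3, -2.4, -2.4]
opening: 0.274
grasp_force: 60.1
```

drive_tool(plan=[{"x":0,"y":0.02,"z":0,"ax":0,"ay":0,"az":0,"hand":20},{"x":0,"y":0.02,"z":0,"ax":0,"ay":0,"az":0,"hand":20}])

```text
clock: 7.3
eef_pos: [634.3, 69.7, 100.3]
tcp_rot: [3.142, 0.0, 2.943]
contact_force: [0.3, -2.1, -1.6]
opening: 0.271
grasp_force: 60.1
```

drive_tool(plan=[{"x":0,"y":0.02,"z":0,"ax":0,"ay":0,"az":0,"hand":20},{"x":0,"y":0.02,"z":0,"ax":0,"ay":0,"az":0,"hand":20}])

```text
clock: 7.5
eef_pos: [634.4, 70.5, 100.3]
tcp_rot: [-3.141, -0.0, 2.943]
contact_force: [-0.1, -2.0, -2.4]
opening: 0.273
grasp_force: 60.1
```

drive_tool(plan=[{"x":0,"y":0.02,"z":0,"ax":0,"ay":0,"az":0,"hand":20},{"x":0,"y":0.02,"z":0,"ax":0,"ay":0,"az":0,"hand":20}])

```text
clock: 7.7
eef_pos: [634.4, 70.8, 100.3]
tcp_rot: [-3.14, -0.0, 2.943]
contact_force: [-1.3, -5.3, -1.7]
opening: 0.272
grasp_force: 60.2
```

drive_tool(plan=[{"x":0,"y":0.02,"z":0,"ax":0,"ay":0,"az":0,"hand":20},{"x":0,"y":0.02,"z":0,"ax":0,"ay":0,"az":0,"hand":20}])

```text
clock: 7.9
eef_pos: [634.4, 71.0, 100.3]
tcp_rot: [-3.139, -0.001, 2.943]
contact_force: [-2.0, -9.6, 0.4]
opening: 0.274
grasp_force: 60.4
```

Contact with the end block is felt at TCP (634.4, 70.8). Next I back off, lift and step to the far block.

drive_tool(plan=[{"x":0,"y":-0.12,"z":0,"ax":0,"ay":0,"az":0,"hand":20},{"x":0,"y":-0.24,"z":0,"ax":0,"ay":0,"az":0,"hand":20},{"x":0,"y":-0.24,"z":0,"ax":0,"ay":0,"az":0,"hand":20},{"x":0,"y":-0.24,"z":-0.4,"ax":0,"ay":0,"az":0,"hand":20},{"x":0,"y":-0.24,"z":-0.9,"ax":0,"ay":0,"az":0,"hand":20},{"x":0,"y":-0.24,"z":-1.3,"ax":0,"ay":0,"az":0,"hand":20},{"x":0,"y":-0.24,"z":-1.5,"ax":0,"ay":0,"az":0,"hand":20},{"x":0,"y":-0.24,"z":-1.5,"ax":0,"ay":0,"az":0,"hand":20}])

```text
clock: 8.7
eef_pos: [633.4, 61.1, 176.7]
tcp_rot: [3.141, 0.003, 2.943]
contact_force: [-0.2, 0.5, -2.7]
opening: 0.274
grasp_force: 60.3
```

drive_tool(plan=[{"x":0,"y":-0.6,"z":0,"ax":0,"ay":0,"az":0,"hand":20},{"x":0,"y":-1.3,"z":0,"ax":0,"ay":0,"az":0,"hand":20},{"x":0,"y":-2,"z":0,"ax":0,"ay":0,"az":0,"hand":20},{"x":0,"y":-2.7,"z":0,"ax":0,"ay":0,"az":0,"hand":20},{"x":0,"y":-3.4,"z":0,"ax":0,"ay":0,"az":0,"hand":20},{"x":0,"y":-4,"z":0,"ax":0,"ay":0,"az":0,"hand":20},{"x":0,"y":-4.39,"z":0,"ax":0,"ay":0,"az":0,"hand":20},{"x":0,"y":-4.39,"z":0,"ax":0,"ay":0,"az":0,"hand":20}])

```text
clock: 9.5
eef_pos: [587.9, -156.5, 173.9]
tcp_rot: [-3.141, -0.002, 2.94]
contact_force: [-0.8, 0.4, -2.2]
opening: 0.271
grasp_force: 60.5
```

drive_tool(plan=[{"x":0,"y":0,"z":0,"ax":0,"ay":0,"az":0,"hand":20},{"x":0,"y":0,"z":0,"ax":0,"ay":0,"az":0,"hand":20}])

```text
clock: 9.7
eef_pos: [589.0, -153.5, 174.6]
tcp_rot: [3.141, -0.001, 2.943]
contact_force: [0.2, 0.5, -2.3]
opening: 0.27
grasp_force: 60.5
```

```bash
python3 - <<'E'
from h import *
th=np.radians(11.4);u=np.array([np.sin(th),np.cos(th),0]);v=np.array([np.cos(th),-np.sin(th),0])
go([0,0,0],78.6);p=monitor.sense()["eef_pos"];s1=np.array([634.4,70.8,0]);print("rel contact s",(p-s1)@u,"l",p@v)
c,i=save("wrist","pics/w5.png"); a,j=save("scene","pics/s5.png")
w=i;hs=cv2.cvtColor(i,cv2.COLOR_BGR2HSV)
m=cv2.inRange(hs,(15,120,110),(30,255,255));n,l,st,ce=cv2.connectedComponentsWithStats(m)
for k,s in enumerate(st[1:]):
    if s[4]>150:
        q=(s[0]+s[2]/2,s[1]+s[3]/2);print(s,onz(c,q,48)@u-p@u)
cv2.imwrite("pics/m5.png",np.hstack([cv2.resize(i,(400,300)),cv2.resize(j[180:380,140:360],(330,300),interpolation=cv2.INTER_CUBIC)]))
E
```

```text
at [ 588.99 -153.46  174.62] [179.97  -0.05 168.62] t 9.7 F [ 0.2   0.5  -2.34] op 23.0635952632921 g 60.481932163238525
go [12.15  0.68  3.5 ] [ 0.   -0.01  0.  ]
rel contact s -228.80665303413258 l 607.7004767824234
[ 307    0  103   33 1626] 21.92358351931194
[  410     0   230    84 11532] 120.2667119827405
[323  25  75  30 533] 23.43667932789859
[ 310   44  103   60 2092] 24.570918928846325
[ 461   96  179   59 2375] 143.02587802377852
[  0 109  38  21 210] -187.1228394251604
[611 128  29  23 430] 191.49590181161037
[ 294  202   50   44 1099] -1.0643117014252752
[ 608  202   32   70 1056] 204.36754827444136
[ 106  210  116   74 1941] -106.38852328162199
[ 67 237  57  19 226] -152.89817482407452
[   0  251  150   83 3439] -172.77724867849327
[534 281  51  13 247] 167.22946523012754
[ 494  284  146   34 1321] 174.29355856580528
[130 294  57  31 311] -115.52525504691565
[ 412  296  228   75 3243] 149.09517586801707
[567 331  67  20 367] 204.35036096301138
[600 434  40  40 647] 240.46120651561444
```

View pics/m5.png

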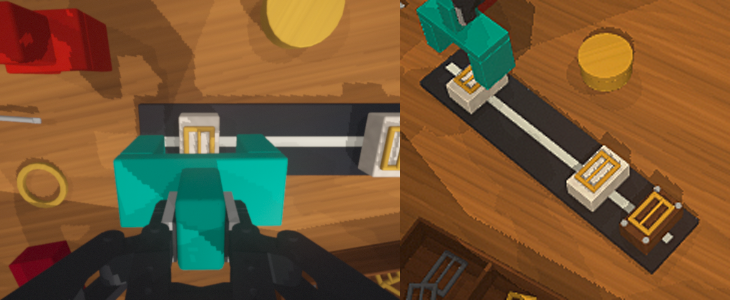

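The far block is centred under the bridge (wrist 319,224; 1 mm off), and the middle block stands near the end block. Now I go down and slide to just short of the middle block.

drive_tool(plan=[{"x":0,"y":0,"z":0.4,"ax":0,"ay":0,"az":0,"hand":20},{"x":0,"y":0,"z":0.8,"ax":0,"ay":0,"az":0,"hand":20},{"x":0,"y":0,"z":1.2,"ax":0,"ay":0,"az":0,"hand":20},{"x":0,"y":0,"z":1.44,"ax":0,"ay":0,"az":0,"hand":20},{"x":0,"y":0,"z":1.49,"ax":0,"ay":0,"az":0,"hand":20},{"x":0,"y":0,"z":1.49,"ax":0,"ay":0,"az":0,"hand":20}])

```text
clock: 10.4
eef_pos: [589.2, -154.1, 100.8]
tcp_rot: [3.142, -0.0, 2.943]
contact_force: [-0.2, 0.2, -2.4]
opening: 0.275
grasp_force: 60.5
```

drive_tool(plan=[{"x":0,"y":0.1,"z":0,"ax":0,"ay":0,"az":0,"hand":20},{"x":0,"y":0.2,"z":0,"ax":0,"ay":0,"az":0,"hand":20},{"x":0,"y":0.35,"z":0,"ax":0,"ay":0,"az":0,"hand":20},{"x":0,"y":0.55,"z":0,"ax":0,"ay":0,"az":0,"hand":20},{"x":0,"y":0.75,"z":0,"ax":0,"ay":0,"az":0,"hand":20},{"x":0,"y":0.95,"z":0,"ax":0,"ay":0,"az":0,"hand":20},{"x":0,"y":1.15,"z":0,"ax":0,"ay":0,"az":0,"hand":20},{"x":0,"y":1.35,"z":0,"ax":0,"ay":0,"az":0,"hand":20}])

```text
clock: 11.2
eef_pos: [602.7, -87.3, 100.8]
tcp_rot: [-3.142, 0.0, 2.943]
contact_force: [1.0, -3.2, -1.2]
opening: 0.272
grasp_force: 60.6
```

drive_tool(plan=[{"x":0,"y":0.2,"z":0,"ax":0,"ay":0,"az":0,"hand":20},{"x":0,"y":0.4,"z":0,"ax":0,"ay":0,"az":0,"hand":20},{"x":0,"y":0.6,"z":0,"ax":0,"ay":0,"az":0,"hand":20},{"x":0,"y":0.8,"z":0,"ax":0,"ay":0,"az":0,"hand":20},{"x":0,"y":0.95,"z":0,"ax":0,"ay":0,"az":0,"hand":20},{"x":0,"y":1.05,"z":0,"ax":0,"ay":0,"az":0,"hand":20},{"x":0,"y":1.1,"z":0,"ax":0,"ay":0,"az":0,"hand":20},{"x":0,"y":1.1,"z":0,"ax":0,"ay":0,"az":0,"hand":20}])

```text
clock: 12.0
eef_pos: [613.1, -33.8, 100.7]
tcp_rot: [3.141, -0.001, 2.943]
contact_force: [-0.8, -0.8, -2.8]
opening: 0.273
grasp_force: 60.5
```

```bash
python3 - <<'E'
from h import *
th=np.radians(11.4);u=np.array([np.sin(th),np.cos(th),0]);v=np.array([np.cos(th),-np.sin(th),0])
go([0,0,0],78.6);p=monitor.sense()["eef_pos"];s1=np.array([634.4,70.8,0]);print("rel contact s",(p-s1)@u,"l",p@v)
E
```

```text
at [613.14 -33.78 100.66] [179.98  -0.03 168.61] t 12.0 F [-0.78 -0.8  -2.79] op 23.34129002432411 g 60.47879934310913
go [12.15 -1.76  2.02] [ 0.   -0.01  0.  ]
rel contact s -106.72293695482198 l 607.724217244822
```

drive_tool(plan=[{"x":0,"y":0.1,"z":0,"ax":0,"ay":0,"az":0,"hand":20},{"x":0,"y":0.2,"z":0,"ax":0,"ay":0,"az":0,"hand":20},{"x":0,"y":0.27,"z":0,"ax":0,"ay":0,"az":0,"hand":20},{"x":0,"y":0.31,"z":0,"ax":0,"ay":0,"az":0,"hand":20},{"x":0,"y":0.31,"z":0,"ax":0,"ay":0,"az":0,"hand":20},{"x":0,"y":0.31,"z":0,"ax":0,"ay":0,"az":0,"hand":20}])

```text
clock: 12.6
eef_pos: [616.6, -18.8, 100.9]
tcp_rot: [3.141, 0.0, 2.943]
contact_force: [-0.7, -0.1, -2.4]
opening: 0.275
grasp_force: 60.5
```

drive_tool(plan=[{"x":0,"y":0.02,"z":0,"ax":0,"ay":0,"az":0,"hand":20},{"x":0,"y":0.02,"z":0,"ax":0,"ay":0,"az":0,"hand":20}])

```text
clock: 12.8
eef_pos: [616.7, -18.2, 100.8]
tcp_rot: [-3.142, 0.0, 2.943]
contact_force: [0.6, -0.9, -2.9]
opening: 0.272
grasp_force: 60.4
```

```bash
python3 - <<'E'
from h import *
th=np.radians(11.4);u=np.array([np.sin(th),np.cos(th),0]);v=np.array([np.cos(th),-np.sin(th),0])
go([0,0,0],78.6);p=monitor.sense()["eef_pos"];s1=np.array([634.4,70.8,0]);print("rel contact s",(p-s1)@u,"l",p@v)
save("wrist","pics/w6.png")
E
```

```text
at [616.67 -18.2  100.83] [-180.      0.01  168.6 ] t 12.8 F [ 0.59 -0.9  -2.85] op 23.25803949892684 g 60.39635181427002
go [12.16 -2.08  2.01] [-0.  0. -0.]
rel contact s -90.7444437355563 l 608.1010864849844
```

View pics/w6.png

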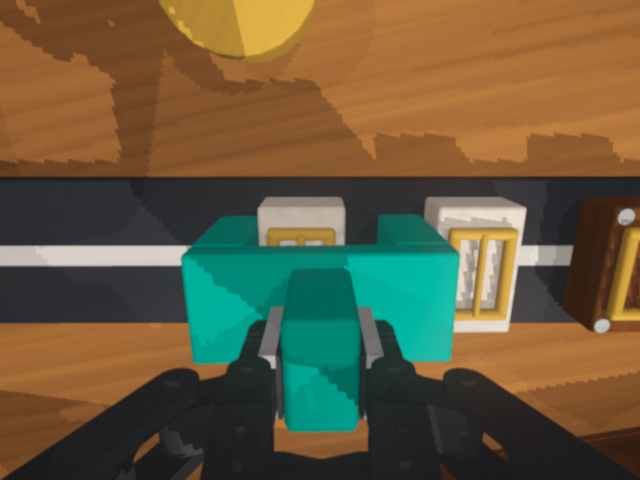

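The wrist view shows the far block against the trailing leg (302,220) and the middle block (475,260) a couple of mm beyond the leading leg. By the encoders 2.7 mm remain.

drive_tool(plan=[{"x":0,"y":0.02,"z":0,"ax":0,"ay":0,"az":0,"hand":20},{"x":0,"y":0.02,"z":0,"ax":0,"ay":0,"az":0,"hand":20},{"x":0,"y":0.02,"z":0,"ax":0,"ay":0,"az":0,"hand":20}])

```text
clock: 13.15
eef_pos: [616.9, -17.2, 100.8]
tcp_rot: [-3.142, 0.0, 2.943]
contact_force: [-0.4, -1.3, -2.3]
opening: 0.274
grasp_force: 60.4
```

drive_tool(plan=[{"x":0,"y":0.01,"z":0,"ax":0,"ay":0,"az":0,"hand":20},{"x":0,"y":0.01,"z":0,"ax":0,"ay":0,"az":0,"hand":20},{"x":0,"y":0.01,"z":0,"ax":0,"ay":0,"az":0,"hand":20}])

```text
clock: 13.45
eef_pos: [617.0, -16.6, 100.8]
tcp_rot: [3.142, 0.0, 2.943]
contact_force: [0.6, -2.1, -2.9]
opening: 0.276
grasp_force: 60.4
```

```bash
python3 - <<'E'
from h import *
th=np.radians(11.4);u=np.array([np.sin(th),np.cos(th),0]);v=np.array([np.cos(th),-np.sin(th),0])
go([0,0,0],78.6);p=monitor.sense()["eef_pos"];s1=np.array([634.4,70.8,0]);print("rel contact s",(p-s1)@u,"l",p@v)
E
```

```text
at [616.95 -16.65 100.83] [180.     0.01 168.6 ] t 13.45 F [ 0.61 -2.1  -2.9 ] op 23.563419796145705 g 60.39971172809601
go [12.16 -2.11  2.01] [0. 0. 0.]
rel contact s -89.17010318250762 l 608.071246597454
```

drive_tool(plan=[{"x":0,"y":0.014,"z":0,"ax":0,"ay":0,"az":0,"hand":20},{"x":0,"y":0.014,"z":0,"ax":0,"ay":0,"az":0,"hand":20},{"x":0,"y":0.014,"z":0,"ax":0,"ay":0,"az":0,"hand":20}])

```text
clock: 13.75
eef_pos: [617.1, -15.9, 100.8]
tcp_rot: [3.142, 0.0, 2.943]
contact_force: [0.3, -2.6, -2.7]
opening: 0.277
grasp_force: 60.5
```

drive_tool(plan=[{"x":0,"y":0.006,"z":0,"ax":0,"ay":0,"az":0,"hand":20},{"x":0,"y":0.006,"z":0,"ax":0,"ay":0,"az":0,"hand":20},{"x":0,"y":0.006,"z":0,"ax":0,"ay":0,"az":0,"hand":20}])

```text
clock: 14.05
eef_pos: [617.1, -15.8, 100.8]
tcp_rot: [-3.141, 0.0, 2.943]
contact_force: [-0.0, -2.3, -0.9]
opening: 0.273
grasp_force: 60.5
```

```bash
python3 - <<'E'
from h import *
th=np.radians(11.4);u=np.array([np.sin(th),np.cos(th),0]);v=np.array([np.cos(th),-np.sin(th),0])
go([0,0,0],78.6);p=monitor.sense()["eef_pos"];s1=np.array([634.4,70.8,0]);print("rel contact s",(p-s1)@u,"l",p@v)
E
```

```text
at [617.08 -15.76 100.79] [-179.99    0.    168.6 ] t 14.05 F [-0.01 -2.28 -0.9 ] op 23.31254420493144 g 60.48481464385986
go [12.16 -2.13  2.02] [-0.  0.  0.]
rel contact s -88.27890296932527 l 608.0184947987121
```

drive_tool(plan=[{"x":0,"y":0.006,"z":0,"ax":0,"ay":0,"az":0,"hand":20},{"x":0,"y":0.006,"z":0,"ax":0,"ay":0,"az":0,"hand":20},{"x":0,"y":0.006,"z":0,"ax":0,"ay":0,"az":0,"hand":20}])

```text
clock: 14.35
eef_pos: [617.1, -15.6, 100.8]
tcp_rot: [-3.141, 0.0, 2.943]
contact_force: [-0.1, -4.5, -1.9]
opening: 0.273
grasp_force: 60.4
```

drive_tool(plan=[{"x":0,"y":-0.1,"z":0,"ax":0,"ay":0,"az":0,"hand":20},{"x":0,"y":-0.2,"z":0,"ax":0,"ay":0,"az":0,"hand":20},{"x":0,"y":-0.2,"z":0,"ax":0,"ay":0,"az":0,"hand":20},{"x":0,"y":-0.2,"z":-0.4,"ax":0,"ay":0,"az":0,"hand":20},{"x":0,"y":-0.2,"z":-0.9,"ax":0,"ay":0,"az":0,"hand":20},{"x":0,"y":-0.2,"z":-1.5,"ax":0,"ay":0,"az":0,"hand":20},{"x":0,"y":-0.2,"z":-2,"ax":0,"ay":0,"az":0,"hand":20},{"x":0,"y":-0.2,"z":-2,"ax":0,"ay":0,"az":0,"hand":20}])

```text
clock: 15.15
eef_pos: [617.4, -25.2, 204.5]
tcp_rot: [3.14, 0.006, 2.942]
contact_force: [0.5, 0.3, -2.5]
opening: 0.274
grasp_force: 60.7
```

```bash
python3 - <<'E'
from h import *
go([454.7,273.5,200],96.6)
E
```

```text
at [617.37 -25.16 204.53] [179.92   0.36 168.59] t 15.15 F [ 0.49  0.31 -2.55] op 23.397321424580948 g 60.682629346847534
go [4.37 5.21 0.07] [ 0.    0.06 -3.  ]
```

drive_tool(plan=[{"x":0.5,"y":0.6,"z":0,"ax":0,"ay":0,"az":-0.5,"hand":20},{"x":1.1,"y":1.3,"z":0,"ax":0,"ay":0,"az":-1,"hand":20},{"x":1.7,"y":2,"z":0,"ax":0,"ay":0,"az":-1.5,"hand":20},{"x":2.3,"y":2.7,"z":0,"ax":0,"ay":0,"az":-2,"hand":20},{"x":2.9,"y":3.4,"z":0,"ax":0,"ay":0,"az":-2.5,"hand":20},{"x":3.5,"y":4.1,"z":0,"ax":0,"ay":0,"az":-3,"hand":20},{"x":4,"y":4.7,"z":0,"ax":0,"ay":0,"az":-3,"hand":20},{"x":4.37,"y":5.21,"z":0,"ax":0,"ay":0,"az":-3,"hand":20}])

```text
clock: 15.95
eef_pos: [450.3, 274.8, 199.6]
tcp_rot: [-3.141, -0.002, -3.026]
contact_force: [0.6, -0.6, -2.2]
opening: 0.274
grasp_force: 60.2
```

drive_tool(plan=[{"x":0,"y":0,"z":0,"ax":0,"ay":0,"az":0,"hand":20},{"x":0,"y":0,"z":0,"ax":0,"ay":0,"az":0,"hand":20},{"x":0,"y":0,"z":0,"ax":0,"ay":0,"az":0,"hand":20}])

```text
clock: 16.25
eef_pos: [452.4, 272.6, 200.1]
tcp_rot: [-3.141, -0.001, -3.027]
contact_force: [0.9, 0.2, -2.6]
opening: 0.273
grasp_force: 60.3
```

```bash
python3 - <<'E'
from h import *
go([454.7,273.5,84.4],96.6)
E
```

```text
at [452.41 272.56 200.09] [-179.96   -0.05 -173.42] t 16.25 F [ 0.88  0.18 -2.56] op 23.29670229411625 g 60.281124114990234
go [-0.05  0.01  2.31] [-0.01 -0.01 -0.  ]
```

drive_tool(plan=[{"x":-0.05,"y":0.02,"z":0.5,"ax":0,"ay":0,"az":0,"hand":20},{"x":-0.05,"y":0.02,"z":1.1,"ax":0,"ay":0,"az":0,"hand":20},{"x":-0.05,"y":0.02,"z":1.7,"ax":0,"ay":0,"az":0,"hand":20},{"x":-0.05,"y":0.02,"z":2.1,"ax":0,"ay":0,"az":0,"hand":20},{"x":-0.05,"y":0.02,"z":2.22,"ax":0,"ay":0,"az":0,"hand":20},{"x":-0.05,"y":0.02,"z":2.25,"ax":0,"ay":0,"az":0,"hand":20},{"x":-0.05,"y":0.02,"z":2.25,"ax":0,"ay":0,"az":0,"hand":20}])

```text
clock: 16.95
eef_pos: [455.6, 274.4, 88.9]
tcp_rot: [3.141, 0.001, -3.027]
contact_force: [0.0, 0.2, -3.0]
opening: 0.269
grasp_force: 60.2
```

drive_tool(plan=[{"x":0,"y":0,"z":0.02,"ax":0,"ay":0,"az":0,"hand":20},{"x":0,"y":0,"z":0.04,"ax":0,"ay":0,"az":0,"hand":20},{"x":0,"y":0,"z":0.04,"ax":0,"ay":0,"az":0,"hand":20}])

```text
clock: 17.25
eef_pos: [455.1, 274.8, 86.8]
tcp_rot: [3.141, 0.001, -3.026]
contact_force: [0.2, -0.2, -2.1]
opening: 0.27
grasp_force: 60.2
```

drive_tool(plan=[{"x":0,"y":-0.02,"z":0.02,"ax":0,"ay":0,"az":0,"hand":20},{"x":0,"y":-0.02,"z":0.03,"ax":0,"ay":0,"az":0,"hand":20},{"x":0,"y":-0.02,"z":0.03,"ax":0,"ay":0,"az":0,"hand":20}])

```text
clock: 17.55
eef_pos: [454.9, 273.6, 84.7]
tcp_rot: [-3.142, -0.0, -3.026]
contact_force: [1.3, 0.6, -1.8]
opening: 0.272
grasp_force: 60.2
```

drive_tool(plan=[{"x":0,"y":0,"z":0.02,"ax":0,"ay":0,"az":0,"hand":20},{"x":0,"y":0,"z":0.02,"ax":0,"ay":0,"az":0,"hand":20}])

```text
clock: 17.75
eef_pos: [455.1, 273.7, 84.4]
tcp_rot: [3.142, 0.0, -3.026]
contact_force: [-2.6, -1.6, 5.6]
opening: 0.27
grasp_force: 61.4
```

drive_tool(plan=[{"x":0,"y":0,"z":0,"ax":0,"ay":0,"az":0,"hand":30},{"x":0,"y":0,"z":0,"ax":0,"ay":0,"az":0,"hand":40},{"x":0,"y":0,"z":0,"ax":0,"ay":0,"az":0,"hand":50},{"x":0,"y":0,"z":0,"ax":0,"ay":0,"az":0,"hand":50},{"x":0,"y":0,"z":0,"ax":0,"ay":0,"az":0,"hand":50}])

```text
clock: 18.25
eef_pos: [454.9, 273.7, 83.7]
tcp_rot: [-3.142, -0.0, -3.026]
contact_force: [-0.2, 0.8, -0.4]
opening: 0.583
grasp_force: 0.0
```

drive_tool(plan=[{"x":0,"y":0,"z":-0.4,"ax":0,"ay":0,"az":0,"hand":50},{"x":0,"y":0,"z":-1,"ax":0,"ay":0,"az":0,"hand":50},{"x":0,"y":0,"z":-1.8,"ax":0,"ay":0,"az":0,"hand":50},{"x":0,"y":0,"z":-2.5,"ax":0,"ay":0,"az":0,"hand":50},{"x":0,"y":0,"z":-2.93,"ax":0,"ay":0,"az":0,"hand":50},{"x":0,"y":0,"z":-2.93,"ax":0,"ay":0,"az":0,"hand":50},{"x":0,"y":0,"z":-2.93,"ax":0,"ay":0,"az":0,"hand":50}])

```text
clock: 18.95
eef_pos: [454.9, 273.6, 230.3]
tcp_rot: [3.141, 0.001, -3.026]
contact_force: [0.3, 0.1, -1.3]
opening: 0.586
grasp_force: 0.0
```

```bash
python3 - <<'E'
from h import *
go([454.7,273.5,231],96.6)
def teal(i):
    m=cv2.inRange(cv2.cvtColor(i,cv2.COLOR_BGR2HSV),(78,120,60),(95,255,255));n,l,st,ce=cv2.connectedComponentsWithStats(m)
    k=l[224,322];return st[k],ce[k]
c,i=save("wrist","pics/w7.png");print("wrist before/after",teal(cv2.imread("pics/w2.png")),teal(i))
a,j=save("scene","pics/s7.png")
m=cv2.inRange(cv2.cvtColor(j,cv2.COLOR_BGR2HSV),(15,120,110),(30,255,255));m[:200]=0
n,l,st,ce=cv2.connectedComponentsWithStats(m)
for k in range(1,n):
    x,y,w,h,A=st[k]
    if A>60 and 150<ce[k][0]<345 and ce[k][1]<345: print(st[k],onz(a,(x+w/2,y+h/2),48))
E
```

```text
at [454.88 273.61 230.29] [ 179.98    0.03 -173.4 ] t 18.95 F [ 0.28  0.07 -1.29] op 50.034154556022486 g 0.0
go [ 0.   -0.   -0.01] [ 0.  0. -0.]
wrist before/after (array([  247,   181,   149,    92, 10622], dtype=int32), array([321.43, 224.05])) (array([  246,   181,   150,    92, 10730], dtype=int32), array([320.6 , 223.62]))
[ 258  202   38   40 1192] [488.39 -13.3   48.  ]
[223 254  30  27 251] [615.94 -22.19  48.  ]
[256 280  31  29 277] [634.23  63.61  48.  ]
[292 308  31  29 293] [651.04 149.6   48.  ]
```

```bash
python3 -c "
from rig import r
print(r.sign_off())"
```

```text
the job is handed in; nothing more can be done
None
```

Job done and handed in at about 19 s: block spacing measures 87.8 mm (far to middle) and 87.6 mm (middle to end) centre to centre, so both gaps are about 44 mm, and the teal spacer stands upright back in its place.

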